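Measure a wrapped parcel on the bench parcel gauge

ROBOT

A 6-joint arm with a two-finger parallel gripper is mounted at the origin on the work surface. World frame = base frame: x ahead of the robot, y to its left, z up, the work surface at z = 0. Lengths are in m, angles in rad, forces in N, time in s.
With the tool pointing down it reaches from about 0.25 to 0.725 m from the base axis. Payload 4 kg.
Tool frame: the origin (TCP) lies at the very end of the fingers, on their centre line; the grasp point (between the pads) lies 19 mm behind it (bot.pinch_z is the distance from the TCP to the grasp point, in m); z points along the fingers, x is the direction in which the jaws open and shut, and the axes are right-handed (so a half turn about z gives the same grasp; the last joint's range is limited). The gripper opens to 85 mm and grips with 20 to 120 N. Pads are 22 mm wide; open, the fingers measure 114 mm over their backs; the gripper's body (76 mm by 85 mm) begins 54 mm behind the grasp point. The pads swing forward as they close: fully open they stand 13 mm farther back than shut.
Start: joints at [1.212, 0.241, 0.005, 1.335, 0, 1.571], TCP at [0.176, 0.468, 0.231] pointing down, gripper open.
Joint ranges: [-2.72, 2.72], [-1.05, 1.87], [-1.09, 1.28], [-1.99, 2.15], [-1.42, 1.44], [-3.14, 3.14]. Speed limits (rad/s): [2.79, 2.79, 3.14, 3.14, 3.14, 3.14].

INTERFACE

Orientations are given as a unit quaternion [x, y, z, w].
In Python, from workcell import bot gives the robot as it stands. The module is installed in compiled form; this text tells all that it offers.
- The arm moves only by the shell command python3 -m inch 'ROWS'. ROWS is JSON, a list of rows, each a list of 7 numbers: the shift along the tool's x, y, z scaled (see below), then the turn, a rotation vector about the tool's x, y, z scaled (see below), then the gripper command: -1 is fully open, 1 is shut, values between are in proportion. In form: [[x, y, z, wx, wy, wz, gripper], ...]. A call has exactly 8 rows; each row shifts and turns the commanded pose from where the row before left it, along the tool's axes as they then stand; what a row does not reach is not made up. The controller multiplies each number of a shift by 2.5 cm and each number of a turn by 180 degrees. A row lasts 1/10 s, in which the tool goes at most 50 mm and 8.59 degrees, less where a joint would pass 70% of its speed; a pose out of reach is approached as far as the arm can. A call with a number of a shift or a turn outside -1 to 1 is refused whole. A call with a gripper value outside its range is refused whole. The fingers move at their own pace and stop on an object; the grip force is fixed at half the most. Time passes only in rows, so rows that do not move let the fingers close, or fill a call up. It gives the time, the measured TCP pose, the force and the opening at its end, in the units of the state.
- bot.get_obs(): the state, without advancing time (a new reading comes with each control period).
- bot.camera(name): name is "side" or "top" or "wrist"; returns (picture, depth): 384x512x3 uint8, blue, green, red; 384x512 float32, m along the optical axis (not along the pixel's ray), 0 where there is no reading.
- bot.get_calibration(name): a dict with "vfov" (degrees; the focal length in pixels is half the picture's height over the tangent of half this angle, whatever the lens; pixels are square), "cx", "cy" (the principal point, pixels), "dist_coeffs" ([k1, k2, p1, p2, k3] as OpenCV has them; the pictures are not rectified), "R" (3x3) and "t" (3): a world point X has camera coordinates R X + t. Camera axes: x right, y down, z forward; pixel columns grow to the right and rows downward; lengths in m; the calibration is good to about 2 mm. A picture is of the moment at which its call begins: read the wrist's pose just before it. get_calibration takes no time and is no camera call; for the wrist camera it gives the pose at the moment of the call.
- bot.job_done(): hands the job in, once; it reports no verdict.
The state is a dict: "clock": time; "joint_pos": joint angles; "joint_vel": joint speeds; "tau": joint torques, N m; "eef_pos": TCP position; "tool_rot": TCP orientation; "ft_force": force on the tool from outside, world axes, zero at the start; "ft_torque": the same for the moment, N m; "grip_width": finger opening in m.
Only numpy, scipy, OpenCV 4.12 (cv2) and the standard library are available. Lean on these libraries where they do the work, as an engineer would, in place of code of your own. Each camera call takes 0.05 s, during which the arm holds its last target.

TASK

Measure the brown-paper parcel that lies askew on the bench gauge: with the fingertips, push it along the board until its long side lies flat against the back rail and its end is right up against the fixed end stop, and push the sliding jaw along the rail until it touches the parcel's other end. Only push - do not lift the parcel and do not pinch the jaw - and leave the things lying beside the gauge where they are. Finish with the parcel snug between stop and jaw and the hand clear.

Things in the scene. Friction and masses are not known exactly. Their poses are not given: they have to be found in the camera images.
- gauge: The parcel gauge, fixed to the bench: a grey board 300 (x) by 560 (y) by 10 mm thick. Origin: centre of its underside, on the bench; z up. A rail, an end stop and a sliding jaw stand on it; the white scale strip by the rail is flat, no obstacle. With the parcel measured, the parcel's centre is at x = +47.5, y = +140 mm here and its axes are parallel to these.
- rail_face (a point): Middle of the working face of the gauge's back rail, an aluminium bar along y on the board's +x side. Axes as the gauge's. The face looks to -x, lies at gauge x = +110 mm, runs from gauge y = -280 to +240 mm, 30 mm high above the board (this point is 15 mm above it).
- stop_face (a point): Middle of the working face of the fixed end stop, an aluminium angle across the board's +y end. Axes as the gauge's. The face looks to -y, lies at gauge y = +230 mm, runs from gauge x = -50 to +110 mm (the rail), 30 mm high above the board (this point is 15 mm above it).
- parcel: Brown kraft-paper parcel, a stiff box 125 (x) by 180 (y) by 55 mm high, 0.3 to 0.65 kg, loose on the board; slides with 1 to 5 N (up to 15 N while it turns square against rail or stop). Origin: centre of its underside (10 mm above the bench, on the board); z up. It starts turned up to 0.35 rad either way from the gauge's axes, its centre 37 to 70 mm short of its measured place in gauge x and 32 to 90 mm short in gauge y.
- jaw (a joint): Slide of the jaw along the back rail, m. 0 = farthest from the end stop; grows as the jaw goes towards the stop (gauge +y). Clear width between jaw and stop = 0.44 - value; value 0.26 when closed on the parcel. Starts between 0 and 0.07. Moves with a push of 2 to 3 N and stays where it is left.
- jaw_face (a point): Front of the sliding jaw, the side that meets the parcel: aluminium plate 115 (x) by 5 (y) by 42 mm high, reaching from the rail across the board towards the robot. Origin: centre of its working face, 33 mm above the bench; axes as the gauge's, the face looks to +y (to parcel and stop). Its lower edge is 2 mm above the board.
- jaw_back (a point): Back of the sliding jaw: black block 115 (x) by 17 (y) by 42 mm high, fixed behind the plate (jaw 22 mm thick in all). Origin: centre of its flat back face, 33 mm above the bench, looking to -y: push here towards gauge +y. From 50 mm to +x of this origin on, the black saddle riding on the rail runs 48 mm further to -y, up to 51 mm above the bench.
- amber: Bystander: polished dark-red amber tablet with a rough black end, about 62 by 88 by 24 mm, loose on the bench off the gauge's +y end. Origin: under its centre.
- giftbox: Bystander: small blue cloth-covered gift box with a pale border, 114 by 94 by 54 mm, loose on the bench off the gauge's +y end. Origin: under its centre.
- bangle: Bystander: dark wooden bangle, 72 mm across, 14 mm high, lying flat on the bench off the gauge's -y end. Origin: under its centre.
There are look-alikes about, which are no part of the job. Of the things that look like the parcel, the middle-sized one is meant.

How it is judged:
At the end, for the whole second after the job is handed in: The parcel lies flat on the board with its long side against the back rail and its end against the end stop (its centre within 3 mm of that place, parallel within 0.03 rad), the jaw stands within 3 mm of the parcel's other end (jaw value over 0.254), and all is at rest (x of parcel in the frame of gauge between 0.0445 and 0.052 m and y of parcel in the frame of gauge between 0.137 and 0.144 m and angle between the y axis of parcel and the y axis of gauge, either way round below 0.03 rad and angle between parcel's own z axis and vertical below 0.03 rad and height (world z) of parcel between 0.007 and 0.013 m and y of jaw_face in the frame of parcel above -0.093 m and value of joint jaw above 0.254 m and linear speed of parcel below 0.01 m/s and velocity of joint jaw below 0.01 m/s); the robot touches nothing.
It fails at once if the parcel is lifted (10 mm off the board) or tipped (0.15 rad) (height (world z) of parcel above 0.02 m or angle between parcel's own z axis and vertical above 0.15 rad).
It fails at once if the jaw is pinched: the fingers press on its face and its back at once (contact force between the fingers and jaw_c0 above 1 N and contact force between the fingers and jaw_c1 above 1 N).
It fails at once if a bystander (amber, gift box, bangle) is moved more than 20 mm (distance of any of amber, giftbox, bangle from where it was at the start of the episode above 0.02 m).
It also fails if it takes over 72 s, if anything falls off the work surface, if the arm or the gripper's body presses on something with over 40 N, if the wrist force passes 120 N, or if a joint passes its speed limit or range.

## Working session

There is one attempt and no reset: what is moved stays moved. The work goes in short steps, Python scripts to look and compute and a shell command to move; the robot and the scene stay as the last step left them, time stands still between calls to the robot, and variables do not carry over. Pictures are saved under pics/ and viewed, and the job is handed in when it is done.

```bash
mkdir -p pics; cat > h.py <<'E'
import numpy as np, cv2
from workcell import bot
def cal(n):
    c=bot.get_calibration(n); f=192/np.tan(np.radians(c['vfov'])/2)
    K=np.array([[f,0,c['cx']],[0,f,c['cy']],[0,0,1]]); return K,np.array(c['dist_coeffs'],float),np.array(c['R']),np.array(c['t'])
def ray(n,px,z,C=None):
    K,d,R,t=C or cal(n)
    u=cv2.undistortPoints(np.array(px,float).reshape(-1,1,2),K,d).reshape(-1,2)
    D=np.c_[u,np.ones(len(u))]@R; o=-R.T@t
    s=(z-o[2])/D[:,2]; return o+D*s[:,None]
def proj(n,X,C=None):
    K,d,R,t=C or cal(n)
    return cv2.projectPoints(np.array(X,float).reshape(-1,3),cv2.Rodrigues(R)[0],t,K,d)[0].reshape(-1,2)
E
python3 - <<'E'
from h import *
o=bot.get_obs(); print({k:np.round(v,3) for k,v in o.items()})
for n in ['top','side','wrist']:
    im,d=bot.camera(n); cv2.imwrite(f'pics/{n}0.png',im); np.save(f'{n}0.npy',d); c=bot.get_calibration(n);print(n,c['vfov'],np.round(-np.array(c['R']).T@c['t'],3),c['dist_coeffs'])
E
```

```text
{'clock': np.float64(0.0), 'joint_pos': array([ 1.212,  0.241,  0.004,  1.335, -0.   ,  1.571]), 'joint_vel': array([ 0.002, -0.001, -0.002, -0.001, -0.   , -0.001]), 'tau': array([ 0.0000e+00, -3.7231e+01,  2.5241e+01,  1.7000e-02,  0.0000e+00,
        0.0000e+00]), 'eef_pos': array([0.175, 0.468, 0.23 ]), 'tool_rot': array([ 0.822,  0.57 , -0.001,  0.001]), 'ft_force': array([-0.76 ,  0.434,  0.449]), 'ft_torque': array([-0.025,  0.003,  0.029]), 'grip_width': np.float64(0.086)}
top 54.95723154774795 [ 0.288 -0.021  1.082] [-0.03355771  0.          0.          0.          0.        ]
side 45.523230713210076 [ 0.21  -1.046  0.909] [-0.11211002  0.          0.          0.          0.        ]
wrist 62.74106426060866 [0.099 0.496 0.374] [-0.08406907  0.          0.          0.          0.        ]
```

View pics/top0.png

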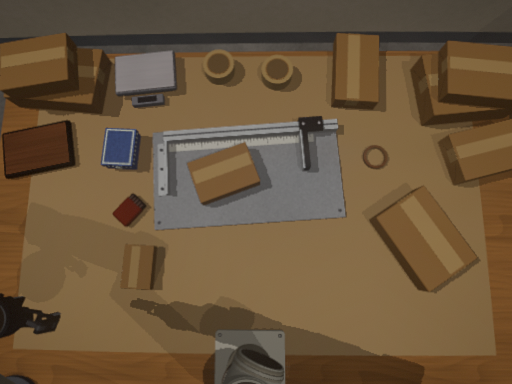

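View pics/side0.png

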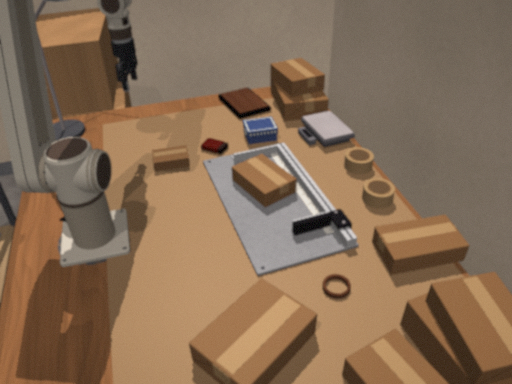

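```bash
python3 - <<'E'
from h import *
im=cv2.imread('pics/top0.png'); d=np.load('top0.npy')
c=im[100:240,140:360]; cv2.imwrite('pics/c1.png',cv2.resize(c,None,fx=3.6,fy=3.6,interpolation=cv2.INTER_CUBIC))
C=cal('top');K,dist,R,t=C
# per-pixel height map
v,u=np.mgrid[0:384,0:512]; P=np.stack([u,v],-1).reshape(-1,1,2).astype(float)
n=cv2.undistortPoints(P,K,dist).reshape(384,512,2)
X=np.dstack([n*d[...,None],d])-t; X=X@R
np.save('Xtop.npy',X)
for p in [(224,173),(250,210),(163,165),(240,131),(303,152),(320,124),(180,215),(200,190)]:
    print(p,np.round(X[p[1],p[0]],3))
# parcel top mask
m=((X[...,2]>0.055)&(X[...,2]<0.075)).astype(np.uint8); m[:, :150]=0;m[:,290:]=0;m[:130]=0;m[230:]=0
cs,_=cv2.findContours(m,0,2);b=max(cs,key=cv2.contourArea);r=cv2.minAreaRect(b);bx=cv2.boxPoints(r);print('parcel top',r)
W=ray('top',bx,0.065);print(np.round(W,4),W.mean(0),[np.linalg.norm(W[i]-W[i-1]) for i in range(4)])
E
```

```text
(224, 173) [0.527 0.075 0.066]
(250, 210) [0.429 0.002 0.011]
(163, 165) [0.565 0.264 0.012]
(240, 131) [0.66  0.032 0.042]
(303, 152) [ 0.593 -0.152  0.05 ]
(320, 124) [ 0.677 -0.203  0.053]
(180, 215) [0.414 0.207 0.014]
(200, 190) [0.479 0.142 0.062]
parcel top ((222.72991943359375, 172.5072784423828), (43.3159294128418, 63.73507308959961), 70.01689147949219)
[[ 0.5569  0.186   0.065 ]
 [ 0.6212  0.015   0.065 ]
 [ 0.5016 -0.0275  0.065 ]
 [ 0.4393  0.1399  0.065 ]] [0.52978443 0.07834062 0.065     ] [np.float64(0.1262680930926034), np.float64(0.18270661197770097), np.float64(0.12693397170432286), np.float64(0.1786592386467336)]
```

View pics/c1.png

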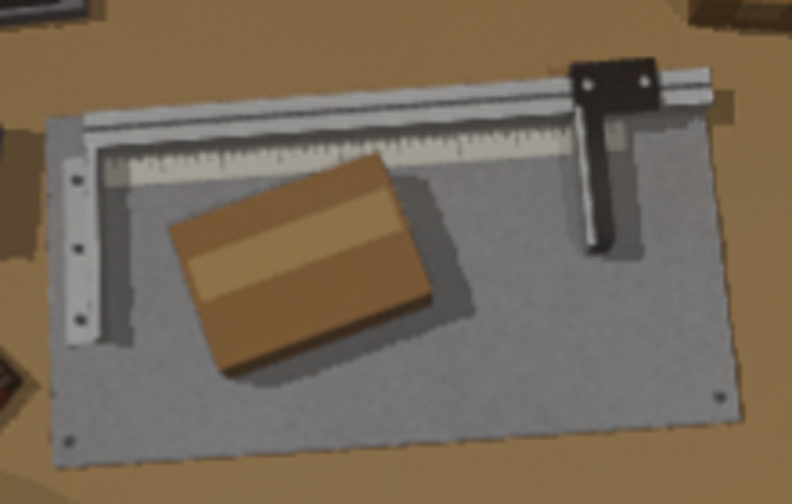

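```bash
python3 - <<'E'
from h import *
f=lambda x,y:((x+.5)/3.6+140-.5,(y+.5)/3.6+100-.5)
B=ray('top',[f(54,467),f(742,421),f(46,118)],0.010);print(np.round(B,4),np.linalg.norm(B[0]-B[1]),np.linalg.norm(B[0]-B[2]))
Rl=ray('top',[f(98,149),f(572,119),f(712,103)],0.04);print('railtop',np.round(Rl,4))
S=ray('top',[f(98,149),f(98,342)],0.04);print('stop',np.round(S,4))
J=ray('top',[f(576,108),f(588,250),f(609,250),f(600,112)],0.054);print('jaw',np.round(J,4))
ey=B[0]-B[1];ey/=np.linalg.norm(ey);ex=np.array([ey[1],-ey[0],0])
ey2=Rl[0]-Rl[1];print('yaw board',np.arctan2(-ey[0],ey[1]),'rail',np.arctan2(-ey2[0],ey2[1]))
c=(B[0]+B[1])/2+.15*ex;print('centre',c)
for n,p in [('rail',Rl),('stop',S),('jaw',J),('parc',np.array([[.5569,.186,0],[.6212,.015,0],[.5016,-.0275,0],[.4393,.1399,0],[.5298,.0783,0]]))]:
    print(n,np.round(np.c_[(p-c)@ex,(p-c)@ey],4).tolist())
E
```

```text
[[ 0.3714  0.2806  0.01  ]
 [ 0.4108 -0.2763  0.01  ]
 [ 0.669   0.3032  0.01  ]] 0.5582691751946226 0.2984875282252149
railtop [[ 0.6312  0.2491  0.04  ]
 [ 0.6554 -0.1411  0.04  ]
 [ 0.6689 -0.2558  0.04  ]]
stop [[0.6312 0.2491 0.04  ]
 [0.4694 0.2415 0.04  ]]
jaw [[ 0.6598 -0.1429  0.054 ]
 [ 0.5416 -0.1499  0.054 ]
 [ 0.5416 -0.1665  0.054 ]
 [ 0.6563 -0.1621  0.054 ]]
yaw board 0.07067828533495739 rail 0.06193388167730175
centre [0.54070525 0.01277264 0.01      ]
rail [[0.1069, 0.2294], [0.1035, -0.1615], [0.1089, -0.277]]
stop [[0.1069, 0.2294], [-0.0549, 0.2332]]
jaw [[0.1078, -0.1637], [-0.0106, -0.1624], [-0.0118, -0.1789], [0.103, -0.1826]]
parc [[0.0284, 0.1717], [0.0805, -0.0035], [-0.0419, -0.0374], [-0.0922, 0.134], [-0.0063, 0.0661]]
```

```bash
cat >> h.py <<'E'
YAW=0.066; GC=np.array([0.542,0.0128])
EX=np.array([np.cos(YAW),np.sin(YAW)]);EY=np.array([-EX[1],EX[0]])
def go(gx,gy,z):
    from scipy.spatial.transform import Rotation as Ro
    o=bot.get_obs(); p=o['eef_pos']; R=Ro.from_quat(o['tool_rot']).as_matrix()
    w=np.r_[GC+gx*EX+gy*EY,z]
    g=[(p[:2]-GC)@EX,(p[:2]-GC)@EY]
    print('t',round(float(o['clock']),2),'gauge pos',np.round(g,4),'z',round(p[2],4),'yaw toolx-gaugeY deg',round(float(np.degrees(np.arctan2(R[1,0],R[0,0])-np.pi/2-YAW)),2),'tilt',np.round(R[2],3),'F',np.round(o['ft_force'],1),'w',round(float(o['grip_width']),3))
    print('need units (25mm) tool xyz',np.round(R.T@(w-p)/.025,2))
E
python3 -m inch '[[0,0,0,0,0,-0.045,-1],[0,0,0,0,0,-0.045,-1],[0,0,0,0,0,-0.045,-1],[-1,0.5,0,0,0,0,-1],[-1,0.5,0,0,0,0,-1],[-1,0.5,0,0,0,0,-1],[-1,0.5,0,0,0,0,-1],[-1,0.5,0,0,0,0,-1]]'
python3 -c "
from h import *
go(-.125,.065,.02)"
```

```text
clock: 0.95
eef_pos: [0.2463, 0.3463, 0.231]
tool_rot: [0.684, 0.73, -0.0, 0.0]
ft_force: [0.4, 1.0, 0.7]
grip_width: 0.0858
t 0.95 gauge pos [-0.273   0.3523] z 0.231 yaw toolx-gaugeY deg -0.02 tilt [-0.001 -0.    -1.   ] F [0.4 1.  0.7] w 0.086
need units (25mm) tool xyz [-11.48   5.93   8.45]
```

```bash

python3 -m inch '[[-1,0.5,0,0,0,0,-1],[-1,0.5,0,0,0,0,-1],[-1,0.5,0,0,0,0,-1],[-1,0.5,0,0,0,0,-1],[-1,0.5,0,0,0,0,-1],[-1,0.5,0.5,0,0,0,-1],[-1,0.5,0.5,0,0,0,-1],[-1,0.5,0.5,0,0,0,-1]]'
python3 -c "
from h import *
go(-.125,.065,.02)"
```

```text
clock: 1.75
eef_pos: [0.3593, 0.1534, 0.1933]
tool_rot: [0.684, 0.73, 0.0, 0.0]
ft_force: [-0.2, 0.0, 0.4]
grip_width: 0.0856
t 1.75 gauge pos [-0.1731  0.1523] z 0.1933 yaw toolx-gaugeY deg -0.04 tilt [ 0.  0. -1.] F [-0.2  0.   0.4] w 0.086
need units (25mm) tool xyz [-3.49  1.92  6.93]
```

```bash

python3 -m inch '[[-1,0.5,0.9,0,0,0,-1],[-1,0.5,0.9,0,0,0,-1],[-0.9,0.5,0.9,0,0,0,-1],[-0.6,0.4,0.9,0,0,0,-1],[0,0,0.9,0,0,0,-1],[0,0,0.9,0,0,0,-1],[0,0,0.9,0,0,0,-1],[0,0,0.6,0,0,0,-1]]'
python3 - <<'E'
from h import *
go(-.125,.065,.02)
im,d=bot.camera('wrist');cv2.imwrite('pics/w1.png',im)
im,d=bot.camera('top');cv2.imwrite('pics/t1.png',im)
E
```

```text
clock: 2.55
eef_pos: [0.4109, 0.0699, 0.0197]
tool_rot: [0.684, 0.73, -0.001, -0.001]
ft_force: [0.4, 0.9, 1.3]
grip_width: 0.0853
t 2.55 gauge pos [-0.127   0.0656] z 0.0197 yaw toolx-gaugeY deg -0.06 tilt [-0.    -0.002 -1.   ] F [0.4 0.9 1.3] w 0.085
need units (25mm) tool xyz [-0.03  0.08 -0.01]
```

View pics/w1.png

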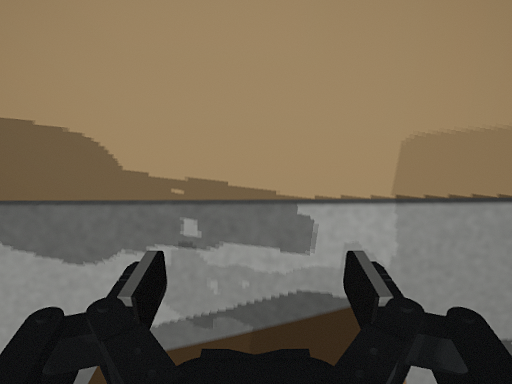

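The wrist view shows the open fingers (rows 250–384) straddling the near side of the parcel, whose top fills the bottom edge. Nothing touches yet, so I push towards the rail.

```bash

python3 -m inch '[[0,0.35,0,0,0,0,-1],[0,0.35,0,0,0,0,-1],[0,0.3,0,0,0,0,-1],[0,0.25,0,0,0,0,-1],[0,0.25,0,0,0,0,-1],[0,0.25,0,0,0,0,-1],[0,0.25,0,0,0,0,-1],[0,0.25,0,0,0,0,-1]]'
python3 - <<'E'
from h import *
go(-.026,.065,.02)
im,d=bot.camera('top');cv2.imwrite('pics/t2.png',cv2.resize(im[100:240,140:360],None,fx=3.6,fy=3.6,interpolation=cv2.INTER_CUBIC))
E
```

```text
clock: 3.45
eef_pos: [0.4684, 0.074, 0.0212]
tool_rot: [0.684, 0.73, -0.0, -0.0]
ft_force: [-1.7, 1.3, -0.0]
grip_width: 0.0858
t 3.45 gauge pos [-0.0694  0.0659] z 0.0212 yaw toolx-gaugeY deg -0.03 tilt [ 0.    -0.001 -1.   ] F [-1.7  1.3 -0. ] w 0.086
need units (25mm) tool xyz [-0.04  1.74  0.05]
```

View pics/t2.png

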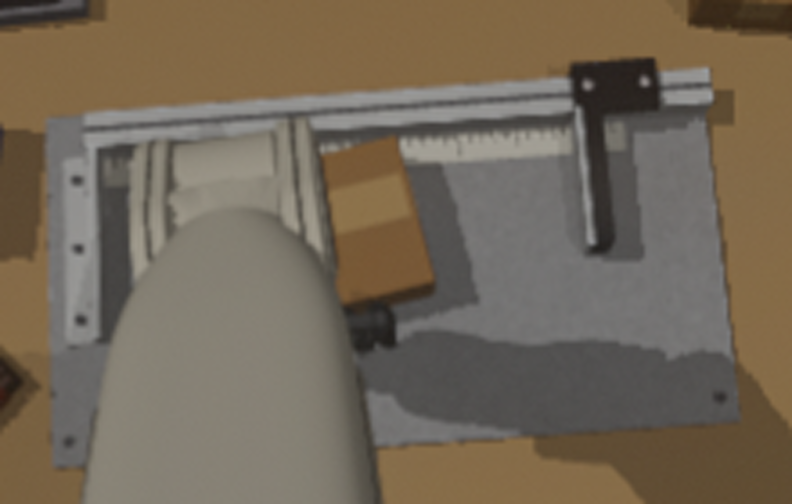

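The parcel (crop about 375,220) is turning towards square, and its corner is nearing the rail. The push continues gently.

```bash

python3 -m inch '[[0,0.2,0,0,0,0,-1],[0,0.2,0,0,0,0,-1],[0,0.2,0,0,0,0,-1],[0,0.2,0,0,0,0,-1],[0,0.2,0,0,0,0,-1],[0,0.2,0,0,0,0,-1],[0,0.1,0,0,0,0,-1],[0,0.1,0,0,0,0,-1]]'
python3 - <<'E'
from h import *
go(-.026,.065,.02)
E
```

```text
clock: 4.3
eef_pos: [0.503, 0.0763, 0.0213]
tool_rot: [0.684, 0.73, -0.0, -0.0]
ft_force: [-3.7, 1.8, 2.2]
grip_width: 0.0853
t 4.3 gauge pos [-0.0347  0.066 ] z 0.0213 yaw toolx-gaugeY deg -0.03 tilt [ 0.    -0.001 -1.   ] F [-3.7  1.8  2.2] w 0.085
need units (25mm) tool xyz [-0.04  0.35  0.05]
```

```bash

python3 -m inch '[[0,0.1,0,0,0,0,-1],[0,0.1,0,0,0,0,-1],[0,0.05,0,0,0,0,-1],[0,0.05,0,0,0,0,-1],[0,0.05,0,0,0,0,-1],[0,0,0,0,0,0,-1],[0,0,0,0,0,0,-1],[0,0,0,0,0,0,-1]]'
python3 - <<'E'
from h import *
go(-.026,.065,.02)
im,d=bot.camera('top');cv2.imwrite('pics/t3.png',cv2.resize(im[100:240,140:360],None,fx=3.6,fy=3.6,interpolation=cv2.INTER_CUBIC))
E
```

```text
clock: 5.1
eef_pos: [0.5116, 0.0767, 0.0213]
tool_rot: [0.684, 0.73, -0.0, -0.0]
ft_force: [-3.3, 0.2, 1.5]
grip_width: 0.0853
t 5.1 gauge pos [-0.0261  0.0658] z 0.0213 yaw toolx-gaugeY deg -0.04 tilt [-0. -0. -1.] F [-3.3  0.2  1.5] w 0.085
need units (25mm) tool xyz [-0.03  0.01  0.05]
```

View pics/t3.png

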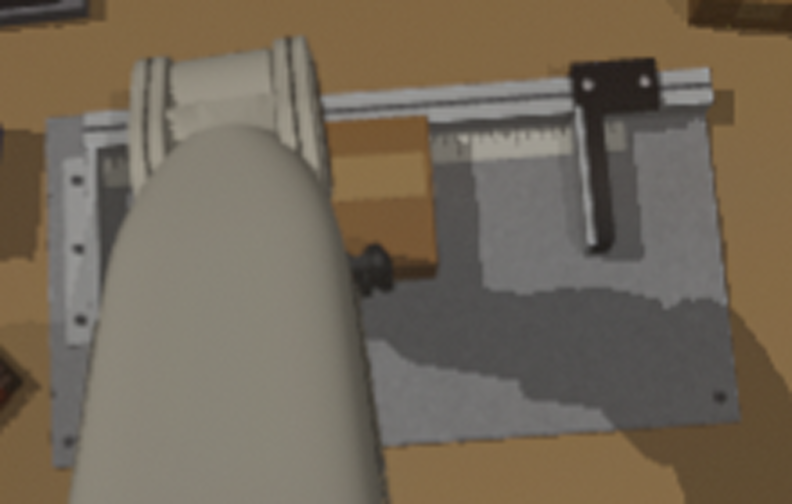

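```bash

python3 -m inch '[[0,0.04,0,0,0,0,-1],[0,0.04,0,0,0,0,-1],[0,0.04,0,0,0,0,-1],[0,0,0,0,0,0,-1],[0,0,0,0,0,0,-1],[0,0,0,0,0,0,-1],[0,0,0,0,0,0,-1],[0,0,0,0,0,0,-1]]'
python3 -m inch '[[0,0.04,0,0,0,0,-1],[0,0.04,0,0,0,0,-1],[0,0,0,0,0,0,-1],[0,0,0,0,0,0,-1],[0,0,0,0,0,0,-1],[0,0,0,0,0,0,-1],[0,0,0,0,0,0,-1],[0,0,0,0,0,0,-1]]'

```

```text
clock: 5.95
eef_pos: [0.5115, 0.0766, 0.0211]
tool_rot: [0.684, 0.73, -0.002, -0.002]
ft_force: [-10.6, 0.6, 8.0]
grip_width: 0.0853
clock: 6.75
eef_pos: [0.5113, 0.0766, 0.021]
tool_rot: [0.684, 0.73, -0.004, -0.003]
ft_force: [-16.1, -1.2, 13.4]
grip_width: 0.0853
```

The parcel is flush: it is blocked against the rail at 16 N. Next I back off, rise, shut the fingers and go to its -y end.

```bash

python3 -m inch '[[0,-0.5,0,0,0,0,-1],[0,-0.7,0,0,0,0,-1],[0,-0.3,-0.8,0,0,0,0],[0,0,-1,0,0,0,1],[-0.5,0,-1,0,0,0,1],[-1,0.5,-1,0,0,0,1],[-1,0.9,-0.4,0,0,0,1],[-1,0.9,0,0,0,0,1]]'
python3 - <<'E'
from h import *
go(.047,-.07,.025)
im,d=bot.camera('top');cv2.imwrite('pics/t4.png',cv2.resize(im[100:240,140:360],None,fx=3.6,fy=3.6,interpolation=cv2.INTER_CUBIC))
E
```

```text
clock: 7.55
eef_pos: [0.5463, -0.0101, 0.1295]
tool_rot: [0.684, 0.73, 0.002, 0.003]
ft_force: [1.0, 0.3, -0.4]
grip_width: 0.0002
t 7.55 gauge pos [ 0.0027 -0.0232] z 0.1295 yaw toolx-gaugeY deg -0.04 tilt [-0.002  0.008 -1.   ] F [ 1.   0.3 -0.4] w 0.0
need units (25mm) tool xyz [-1.87  1.74  4.2 ]
```

View pics/t4.png

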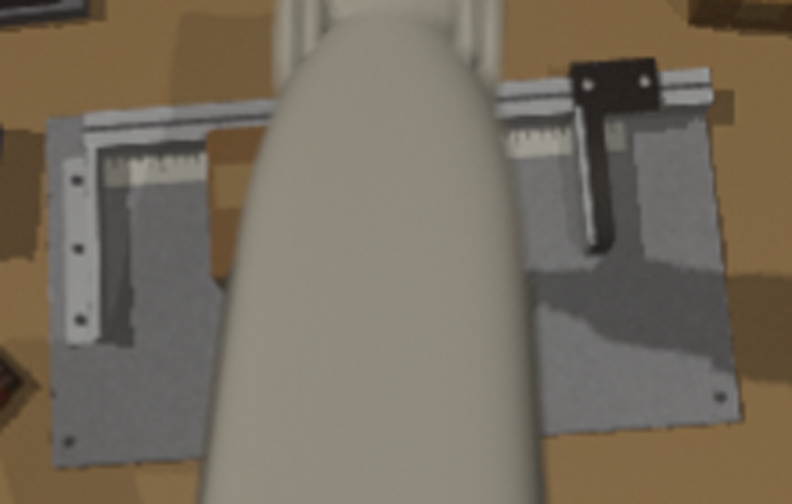

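```bash

python3 -m inch '[[-0.7,0.5,0,0,0,0,1],[-0.7,0.5,0,0,0,0,1],[-0.5,0.5,0,0,0,0,1],[0,0.2,0.8,0,0,0,1],[0,0,0.9,0,0,0,1],[0,0,0.9,0,0,0,1],[0,0,0.9,0,0,0,1],[0,0,0.7,0,0,0,1]]'
python3 - <<'E'
from h import *
go(.047,.02,.025)
f=lambda x,y:((x+.5)/3.6+140-.5,(y+.5)/3.6+100-.5)
P=ray('top',[f(208,130),f(213,278),f(428,118),f(437,262)],.065)[:,:2]-GC;print(np.round(np.c_[P@EX,P@EY],4))
E
```

```text
clock: 8.4
eef_pos: [0.5885, -0.0539, 0.02]
tool_rot: [0.684, 0.73, 0.0, 0.001]
ft_force: [-4.6, -11.5, 120.0]
grip_width: 0.0001
t 8.4 gauge pos [ 0.042  -0.0696] z 0.02 yaw toolx-gaugeY deg -0.08 tilt [-0.001  0.001 -1.   ] F [ -4.6 -11.5 120. ] w 0.0
need units (25mm) tool xyz [ 3.58  0.2  -0.2 ]
[[ 0.1056  0.1345]
 [-0.0168  0.1347]
 [ 0.1032 -0.0428]
 [-0.0156 -0.0421]]
```

The wrist reads about 120 N downwards. The shut fingertips evidently reach below the nominal TCP and are pressing on the board, so I lift at once.

```bash

python3 -m inch '[[0,0,-0.3,0,0,0,1],[0,0,-0.3,0,0,0,1],[0,0,-0.2,0,0,0,1],[0,0,0,0,0,0,1],[0,0,0,0,0,0,1],[0,0,0,0,0,0,1],[0,0,0,0,0,0,1],[0,0,0,0,0,0,1]]'
python3 - <<'E'
from h import *
go(.047,.02,.035)
im,d=bot.camera('side');cv2.imwrite('pics/s5.png',cv2.resize(im[120:290,180:380],None,fx=3.5,fy=3.5,interpolation=cv2.INTER_CUBIC))
E
```

```text
clock: 9.2
eef_pos: [0.5878, -0.0535, 0.041]
tool_rot: [0.684, 0.73, -0.0, -0.0]
ft_force: [0.9, -0.3, -0.5]
grip_width: 0.0001
t 9.2 gauge pos [ 0.0413 -0.0692] z 0.041 yaw toolx-gaugeY deg -0.04 tilt [ 0. -0. -1.] F [ 0.9 -0.3 -0.5] w 0.0
need units (25mm) tool xyz [3.57 0.22 0.24]
```

View pics/s5.png

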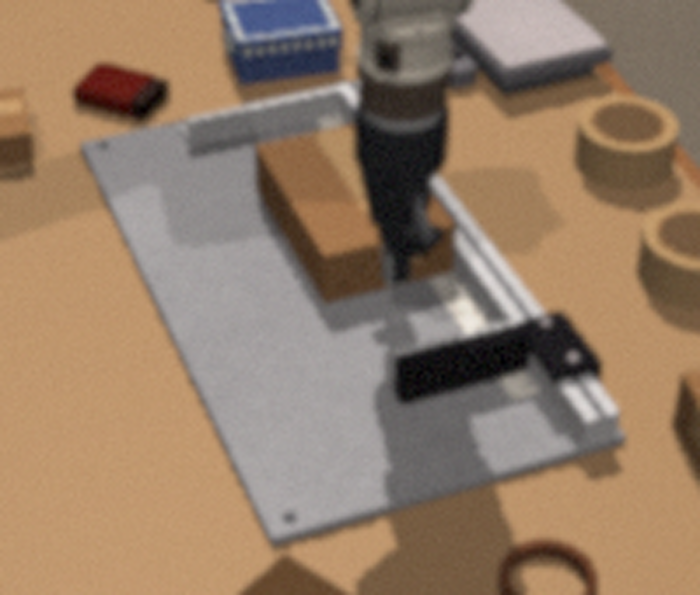

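The side view shows the fingers (crop 400,265) standing just off the parcel's -y end, with the tips clear of the board. Parcel, jaw and bystanders are as before. Now I push to +y with the tips kept above the board.

```bash

python3 -m inch '[[0,0.2,0.2,0,0,0,1],[0.1,0,0,0,0,0,1],[0.2,0,0,0,0,0,1],[0.25,0,0,0,0,0,1],[0.3,0,0,0,0,0,1],[0.3,0,0,0,0,0,1],[0.3,0,0,0,0,0,1],[0.3,0,0,0,0,0,1]]'
python3 - <<'E'
from h import *
go(.047,.035,.035)
E
python3 -m inch '[[0.3,0,0,0,0,0,1],[0.3,0,0,0,0,0,1],[0.3,0,0,0,0,0,1],[0.2,0,0,0,0,0,1],[0.2,0,0,0,0,0,1],[0.2,0,0,0,0,0,1],[0.1,0,0,0,0,0,1],[0,0,0,0,0,0,1]]'
python3 - <<'E'
from h import *
go(.047,.035,.035)
im,d=bot.camera('side');cv2.imwrite('pics/s6.png',cv2.resize(im[120:290,180:380],None,fx=3.5,fy=3.5,interpolation=cv2.INTER_CUBIC))
im,d=bot.camera('top');cv2.imwrite('pics/t6.png',cv2.resize(im[100:240,140:360],None,fx=3.6,fy=3.6,interpolation=cv2.INTER_CUBIC))
E
```

```text
clock: 10.05
eef_pos: [0.59, -0.0088, 0.0363]
tool_rot: [0.684, 0.73, -0.0, -0.0]
ft_force: [-0.1, -0.6, -1.1]
grip_width: 0.0001
t 10.05 gauge pos [ 0.0464 -0.0247] z 0.0363 yaw toolx-gaugeY deg -0.02 tilt [-0. -0. -1.] F [-0.1 -0.6 -1.1] w 0.0
need units (25mm) tool xyz [2.39 0.02 0.05]
clock: 10.85
eef_pos: [0.5876, 0.031, 0.0364]
tool_rot: [0.683, 0.73, 0.0, -0.0]
ft_force: [0.4, -0.3, 1.1]
grip_width: -0.0001
t 10.85 gauge pos [0.0467 0.0152] z 0.0364 yaw toolx-gaugeY deg -0.0 tilt [ 0.001  0.    -1.   ] F [ 0.4 -0.3  1.1] w -0.0
need units (25mm) tool xyz [0.79 0.01 0.06]
```

View pics/s6.png

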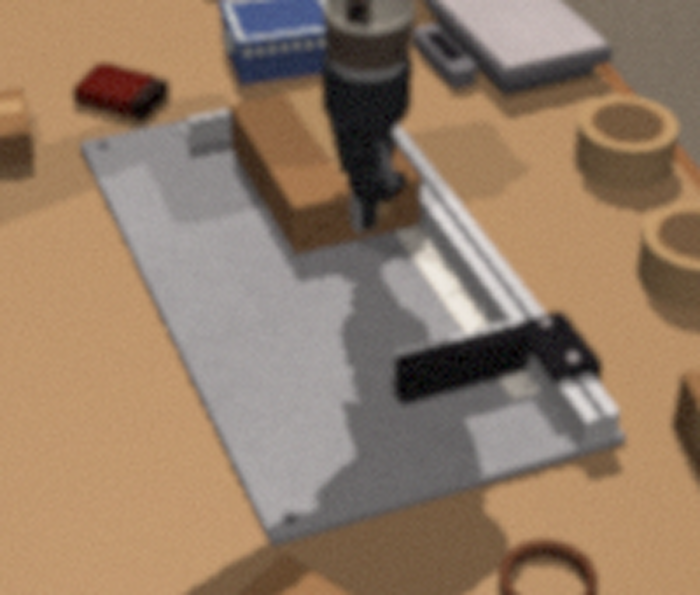

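View pics/t6.png

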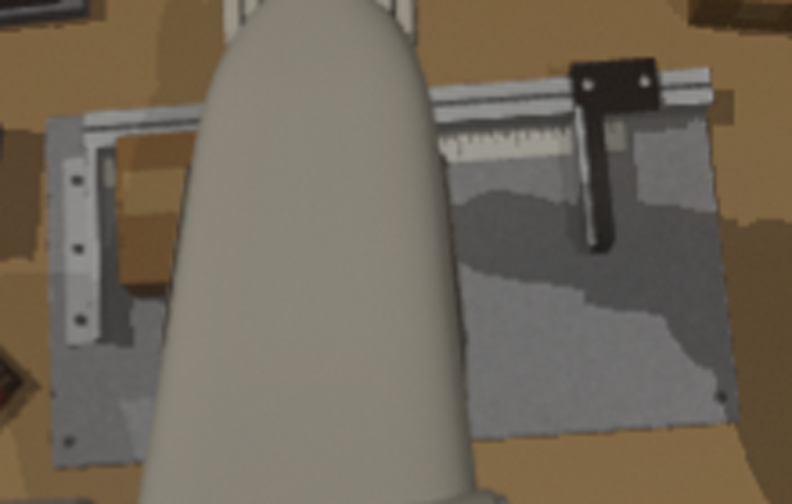

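It slides straight, with crop x=118 against the stop at 98, so about 15–20 mm to go.

```bash

python3 -m inch '[[0.1,0,0,0,0,0,1],[0.1,0,0,0,0,0,1],[0.1,0,0,0,0,0,1],[0.1,0,0,0,0,0,1],[0.05,0,0,0,0,0,1],[0.05,0,0,0,0,0,1],[0.05,0,0,0,0,0,1],[0.05,0,0,0,0,0,1]]'
python3 -c "
from h import *
go(.047,.035,.035)"
python3 -m inch '[[0.04,0,0,0,0,0,1],[0.04,0,0,0,0,0,1],[0.04,0,0,0,0,0,1],[0.04,0,0,0,0,0,1],[0,0,0,0,0,0,1],[0,0,0,0,0,0,1],[0,0,0,0,0,0,1],[0,0,0,0,0,0,1]]'

```

```text
clock: 11.75
eef_pos: [0.5867, 0.0452, 0.0365]
tool_rot: [0.684, 0.73, 0.0, 0.0]
ft_force: [0.1, -3.5, 1.9]
grip_width: -0.0
t 11.75 gauge pos [0.0467 0.0294] z 0.0365 yaw toolx-gaugeY deg -0.05 tilt [-0.  0. -1.] F [ 0.1 -3.5  1.9] w -0.0
need units (25mm) tool xyz [0.22 0.01 0.06]
clock: 12.55
eef_pos: [0.5864, 0.0494, 0.0364]
tool_rot: [0.684, 0.73, 0.0, 0.0]
ft_force: [0.2, -3.4, 2.3]
grip_width: -0.0004
```

```bash

python3 -m inch '[[0.04,0,0,0,0,0,1],[0.04,0,0,0,0,0,1],[0,0,0,0,0,0,1],[0,0,0,0,0,0,1],[0,0,0,0,0,0,1],[0,0,0,0,0,0,1],[0,0,0,0,0,0,1],[0,0,0,0,0,0,1]]'
python3 -m inch '[[0.04,0,0,0,0,0,1],[0.04,0,0,0,0,0,1],[0,0,0,0,0,0,1],[0,0,0,0,0,0,1],[0,0,0,0,0,0,1],[0,0,0,0,0,0,1],[0,0,0,0,0,0,1],[0,0,0,0,0,0,1]]'

```

```text
clock: 13.35
eef_pos: [0.5862, 0.0513, 0.0364]
tool_rot: [0.684, 0.73, 0.0, 0.0]
ft_force: [0.2, -4.0, 3.6]
grip_width: -0.0003
clock: 14.15
eef_pos: [0.5861, 0.0523, 0.0364]
tool_rot: [0.684, 0.73, -0.001, 0.001]
ft_force: [-0.1, -6.9, 4.7]
grip_width: 0.0002
```

Resistance is rising at the stop. I press a touch more to seat it.

```bash

python3 -m inch '[[0.04,0,0,0,0,0,1],[0.04,0,0,0,0,0,1],[0.04,0,0,0,0,0,1],[0,0,0,0,0,0,1],[0,0,0,0,0,0,1],[0,0,0,0,0,0,1],[0,0,0,0,0,0,1],[0,0,0,0,0,0,1]]'
python3 -c "
from h import *
go(.047,.035,.035)
im,d=bot.camera('top');cv2.imwrite('pics/t7.png',cv2.resize(im[100:240,140:360],None,fx=3.6,fy=3.6,interpolation=cv2.INTER_CUBIC))"

```

```text
clock: 14.95
eef_pos: [0.5866, 0.0524, 0.0365]
tool_rot: [0.685, 0.729, -0.002, 0.003]
ft_force: [1.5, -13.8, 4.3]
grip_width: -0.0001
t 14.95 gauge pos [0.0471 0.0366] z 0.0365 yaw toolx-gaugeY deg -0.21 tilt [-0.007  0.001 -1.   ] F [  1.5 -13.8   4.3] w -0.0
need units (25mm) tool xyz [-0.06 -0.    0.06]
```

View pics/t7.png

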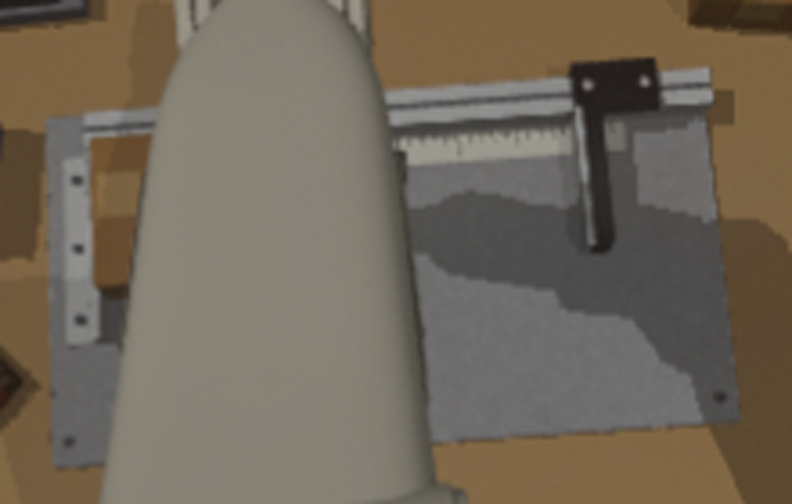

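Seated: blocked at 13.8 N, with the parcel's end at the stop (crop x≈93). I'll back off and check the near side.

```bash

python3 -m inch '[[-0.5,0,0,0,0,0,1],[-0.7,0,-0.2,0,0,0,1],[0,0,-1,0,0,0,1],[0,0,-1,0,0,0,1],[0,0,-1,0,0,0,1],[0,-0.9,-0.8,0,0,0,1],[0,-1,0,0,0,0,1],[0.5,-1,0,0,0,0,1]]'
python3 -m inch '[[1,-1,0,0,0,0,0],[1,-0.9,0,0,0,0,-1],[1,0,0,0,0,0,-1],[1,0,0,0,0,0,-1],[0.9,0,0,0,0,0,-1],[0,0,0,0,0,0,-1],[0,0,0,0,0,0,-1],[0,0,0,0,0,0,-1]]'
python3 -c "
from h import *
go(-.07,.14,.022)
im,d=bot.camera('side');cv2.imwrite('pics/s8.png',cv2.resize(im[120:290,180:380],None,fx=3.5,fy=3.5,interpolation=cv2.INTER_CUBIC))
im,d=bot.camera('top');cv2.imwrite('pics/t8.png',cv2.resize(im[100:240,140:360],None,fx=3.6,fy=3.6,interpolation=cv2.INTER_CUBIC))"

```

```text
clock: 15.8
eef_pos: [0.5142, 0.0336, 0.137]
tool_rot: [0.684, 0.729, 0.001, -0.0]
ft_force: [0.2, 0.1, -0.8]
grip_width: 0.0001
clock: 16.6
eef_pos: [0.459, 0.1525, 0.1361]
tool_rot: [0.684, 0.73, -0.0, -0.0]
ft_force: [0.4, 0.1, 0.3]
grip_width: 0.0854
t 16.6 gauge pos [-0.0736  0.1449] z 0.1361 yaw toolx-gaugeY deg -0.08 tilt [-0.    -0.001 -1.   ] F [0.4 0.1 0.3] w 0.085
need units (25mm) tool xyz [-0.2   0.15  4.56]
```

View pics/t8.png

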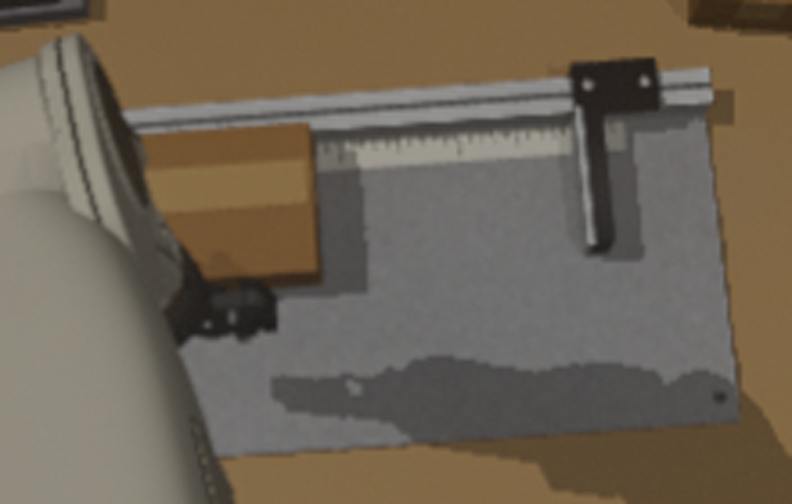

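View pics/s8.png

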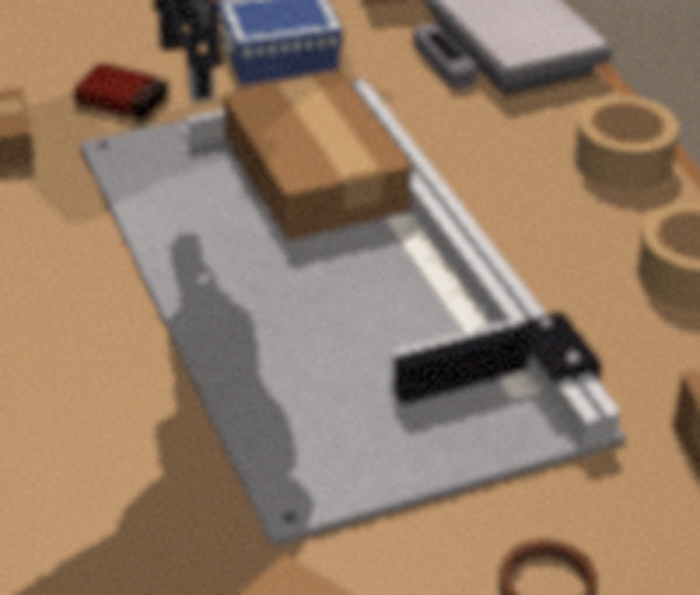

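The parcel looks flush with the rail (crop 310,125) and the stop. I'll press it once against the rail with both fingers to make sure.

```bash

python3 -m inch '[[-0.2,0,0.8,0,0,0,-1],[0,0,0.8,0,0,0,-1],[0,0,0.8,0,0,0,-1],[0,0,0.8,0,0,0,-1],[0,0,0.7,0,0,0,-1],[0,0,0.5,0,0,0,-1],[0,0,0.1,0,0,0,-1],[0,0,0,0,0,0,-1]]'
python3 -m inch '[[0,0.3,0,0,0,0,-1],[0,0.3,0,0,0,0,-1],[0,0.3,0,0,0,0,-1],[0,0.3,0,0,0,0,-1],[0,0.2,0,0,0,0,-1],[0,0.2,0,0,0,0,-1],[0,0.1,0,0,0,0,-1],[0,0,0,0,0,0,-1]]'
python3 -c "
from h import *
go(-.026,.14,.022)"

```

```text
clock: 17.5
eef_pos: [0.4593, 0.1476, 0.0236]
tool_rot: [0.684, 0.729, -0.0, -0.0]
ft_force: [0.7, 0.7, 0.5]
grip_width: 0.0855
clock: 18.3
eef_pos: [0.5023, 0.1511, 0.0237]
tool_rot: [0.684, 0.73, 0.0, 0.0]
ft_force: [-0.7, 0.3, -0.5]
grip_width: 0.0855
t 18.3 gauge pos [-0.0305  0.1406] z 0.0237 yaw toolx-gaugeY deg -0.04 tilt [-0.  0. -1.] F [-0.7  0.3 -0.5] w 0.086
need units (25mm) tool xyz [-0.02  0.18  0.07]
```

```bash

python3 -m inch '[[0,0.05,0,0,0,0,-1],[0,0.05,0,0,0,0,-1],[0,0.05,0,0,0,0,-1],[0,0.05,0,0,0,0,-1],[0,0,0,0,0,0,-1],[0,0,0,0,0,0,-1],[0,0,0,0,0,0,-1],[0,0,0,0,0,0,-1]]'

```

```text
clock: 19.1
eef_pos: [0.5064, 0.1513, 0.0237]
tool_rot: [0.684, 0.73, -0.0, -0.0]
ft_force: [-2.8, -0.6, 2.8]
grip_width: 0.0854
```

```bash

python3 -m inch '[[0,0.05,0,0,0,0,-1],[0,0.05,0,0,0,0,-1],[0,0.05,0,0,0,0,-1],[0,0,0,0,0,0,-1],[0,0,0,0,0,0,-1],[0,0,0,0,0,0,-1],[0,0,0,0,0,0,-1],[0,0,0,0,0,0,-1]]'
python3 -c "
from h import *
go(-.026,.14,.022)"

```

```text
clock: 19.9
eef_pos: [0.5063, 0.1514, 0.0236]
tool_rot: [0.683, 0.73, -0.003, -0.003]
ft_force: [-12.1, -0.9, 10.9]
grip_width: 0.0854
t 19.9 gauge pos [-0.0265  0.1406] z 0.0236 yaw toolx-gaugeY deg 0.07 tilt [ 0.    -0.008 -1.   ] F [-12.1  -0.9  10.9] w 0.085
need units (25mm) tool xyz [-0.03  0.02  0.06]
```

The parcel is firmly against the rail (blocked at 12 N). Now I go to the jaw's back, travelling high.

```bash

python3 -m inch '[[0,-0.7,0,0,0,0,-1],[0,-0.9,-0.5,0,0,0,-1],[0,-0.4,-1,0,0,0,0],[0,0,-1,0,0,0,1],[-0.5,0,-1,0,0,0,1],[-1,0,-1,0,0,0,1],[-1,0,-1,0,0,0,1],[-1,0.3,0,0,0,0,1]]'
python3 -m inch '[[-1,0.6,0,0,0,0,1],[-1,0.6,0,0,0,0,1],[-1,0.6,0,0,0,0,1],[-1,0.6,0,0,0,0,1],[-1,0.6,0,0,0,0,1],[-1,0.6,0,0,0,0,1],[-1,0.6,0,0,0,0,1],[-1,0.6,0,0,0,0,1]]'
python3 -c "
from h import *
go(.06,-.229,.037)"

```

```text
clock: 20.7
eef_pos: [0.477, 0.061, 0.1654]
tool_rot: [0.684, 0.73, 0.003, 0.003]
ft_force: [0.5, -0.1, 0.0]
grip_width: 0.0004
clock: 21.5
eef_pos: [0.6082, -0.1318, 0.1614]
tool_rot: [0.684, 0.73, 0.0, 0.001]
ft_force: [0.6, 0.2, -0.2]
grip_width: -0.0002
t 21.5 gauge pos [ 0.0565 -0.1487] z 0.1614 yaw toolx-gaugeY deg -0.08 tilt [-0.001  0.002 -1.   ] F [ 0.6  0.2 -0.2] w -0.0
need units (25mm) tool xyz [-3.21  0.14  4.98]
```

```bash

python3 -m inch '[[-0.9,0.1,0,0,0,0,1],[-0.9,0,0,0,0,0,1],[-0.9,0,0,0,0,0,1],[-0.4,0,0,0,0,0,1],[0,0,0.8,0,0,0,1],[0,0,0.8,0,0,0,1],[0,0,0,0,0,0,1],[0,0,0,0,0,0,1]]'
python3 -c "
from h import *
go(.06,-.229,.037)
im,d=bot.camera('side');cv2.imwrite('pics/s9.png',cv2.resize(im[120:290,180:380],None,fx=3.5,fy=3.5,interpolation=cv2.INTER_CUBIC))"

```

```text
clock: 22.3
eef_pos: [0.6143, -0.207, 0.1212]
tool_rot: [0.683, 0.73, -0.0, -0.0]
ft_force: [0.5, 0.0, 0.0]
grip_width: -0.0001
t 22.3 gauge pos [ 0.0577 -0.2241] z 0.1212 yaw toolx-gaugeY deg -0.02 tilt [ 0.    -0.001 -1.   ] F [0.5 0.  0. ] w -0.0
need units (25mm) tool xyz [-0.2   0.09  3.37]
```

View pics/s9.png

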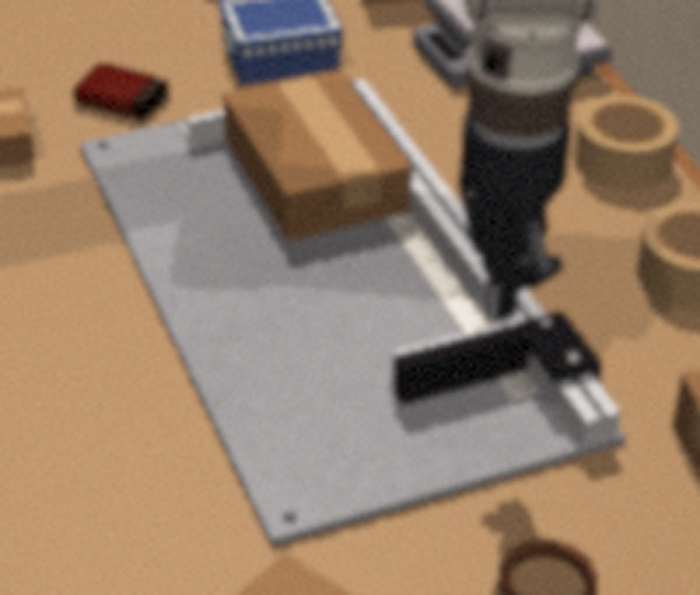

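The hand is at z=0.12 and so appears displaced over the jaw, while the pose puts the fingertips about 25 mm behind its back. The parcel is unmoved. I descend, then push.

```bash

python3 -m inch '[[-0.2,0.1,0.5,0,0,0,1],[0,0,0.6,0,0,0,1],[0,0,0.6,0,0,0,1],[0,0,0.6,0,0,0,1],[0,0,0.6,0,0,0,1],[0,0,0.4,0,0,0,1],[0,0,0,0,0,0,1],[0,0,0,0,0,0,1]]'
python3 -c "
from h import *
go(.06,.03,.037)
im,d=bot.camera('side');cv2.imwrite('pics/s10.png',cv2.resize(im[120:290,180:380],None,fx=3.5,fy=3.5,interpolation=cv2.INTER_CUBIC))"

```

```text
clock: 23.15
eef_pos: [0.6175, -0.2124, 0.0391]
tool_rot: [0.684, 0.73, 0.0, 0.0]
ft_force: [0.3, -0.7, 0.3]
grip_width: -0.0
t 23.15 gauge pos [ 0.0605 -0.2297] z 0.0391 yaw toolx-gaugeY deg -0.04 tilt [-0.  0. -1.] F [ 0.3 -0.7  0.3] w -0.0
need units (25mm) tool xyz [10.39 -0.03  0.08]
```

View pics/s10.png

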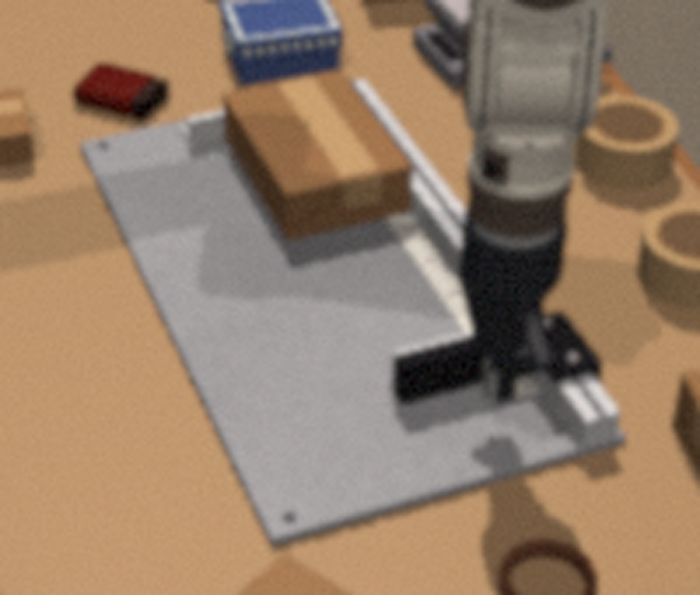

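The fingertips (crop 500,390) stand just behind the jaw's back and clear of the saddle. Now I push the jaw.

```bash

python3 -m inch '[[0.2,0,0,0,0,0,1],[0.2,0,0,0,0,0,1],[0.2,0,0,0,0,0,1],[0.2,0,0,0,0,0,1],[0.3,0,0,0,0,0,1],[0.3,0,0,0,0,0,1],[0.3,0,0,0,0,0,1],[0.3,0,0,0,0,0,1]]'
python3 -m inch '[[0.3,0,0,0,0,0,1],[0.3,0,0,0,0,0,1],[0.3,0,0,0,0,0,1],[0.3,0,0,0,0,0,1],[0.3,0,0,0,0,0,1],[0.3,0,0,0,0,0,1],[0.3,0,0,0,0,0,1],[0.3,0,0,0,0,0,1]]'
python3 -c "
from h import *
go(.06,.0145,.037)
im,d=bot.camera('side');cv2.imwrite('pics/s11.png',cv2.resize(im[120:290,180:380],None,fx=3.5,fy=3.5,interpolation=cv2.INTER_CUBIC))"

```

```text
clock: 24.0
eef_pos: [0.6138, -0.1621, 0.0389]
tool_rot: [0.684, 0.73, -0.0, 0.0]
ft_force: [-0.4, -1.7, -0.1]
grip_width: 0.0001
clock: 24.8
eef_pos: [0.6098, -0.1018, 0.0387]
tool_rot: [0.684, 0.73, -0.0, -0.0]
ft_force: [-1.8, -2.5, 1.5]
grip_width: -0.0001
t 24.8 gauge pos [ 0.0601 -0.1188] z 0.0387 yaw toolx-gaugeY deg -0.04 tilt [ 0. -0. -1.] F [-1.8 -2.5  1.5] w -0.0
need units (25mm) tool xyz [ 5.33 -0.01  0.07]
```

View pics/s11.png

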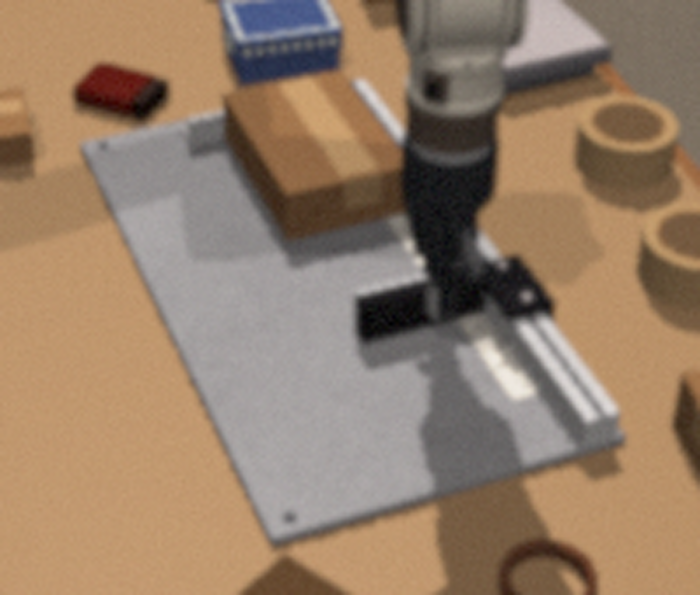

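The jaw slides smoothly ahead of the fingers (crop 430,300). Another 133 mm to go.

```bash

python3 -m inch '[[0.3,0,0,0,0,0,1],[0.3,0,0,0,0,0,1],[0.3,0,0,0,0,0,1],[0.3,0,0,0,0,0,1],[0.3,0,0,0,0,0,1],[0.3,0,0,0,0,0,1],[0.3,0,0,0,0,0,1],[0.3,0,0,0,0,0,1]]'
python3 -m inch '[[0.3,0,0,0,0,0,1],[0.3,0,0,0,0,0,1],[0.3,0,0,0,0,0,1],[0.3,0,0,0,0,0,1],[0.3,0,0,0,0,0,1],[0.2,0,0,0,0,0,1],[0.2,0,0,0,0,0,1],[0.1,0,0,0,0,0,1]]'
python3 -c "
from h import *
go(.06,.0145,.037)"

```

```text
clock: 25.65
eef_pos: [0.6057, -0.0419, 0.0387]
tool_rot: [0.684, 0.73, -0.0, -0.0]
ft_force: [-1.4, -2.6, -0.5]
grip_width: 0.0001
clock: 26.45
eef_pos: [0.6028, 0.0079, 0.0388]
tool_rot: [0.683, 0.73, 0.0, -0.0]
ft_force: [-1.0, -2.6, -1.5]
grip_width: -0.0
t 26.45 gauge pos [ 0.0603 -0.0089] z 0.0388 yaw toolx-gaugeY deg -0.02 tilt [ 0. -0. -1.] F [-1.  -2.6 -1.5] w -0.0
need units (25mm) tool xyz [ 0.94 -0.01  0.07]
```

```bash

python3 -m inch '[[0.15,0,0,0,0,0,1],[0.15,0,0,0,0,0,1],[0.15,0,0,0,0,0,1],[0.1,0,0,0,0,0,1],[0.1,0,0,0,0,0,1],[0.05,0,0,0,0,0,1],[0.05,0,0,0,0,0,1],[0,0,0,0,0,0,1]]'
python3 -m inch '[[0.04,0,0,0,0,0,1],[0.04,0,0,0,0,0,1],[0.04,0,0,0,0,0,1],[0,0,0,0,0,0,1],[0,0,0,0,0,0,1],[0,0,0,0,0,0,1],[0,0,0,0,0,0,1],[0,0,0,0,0,0,1]]'
python3 -c "
from h import *
go(.06,.0145,.037)"

```

```text
clock: 27.25
eef_pos: [0.6018, 0.0263, 0.0389]
tool_rot: [0.684, 0.73, 0.0, 0.0]
ft_force: [-0.3, -0.8, -0.6]
grip_width: 0.0003
clock: 28.05
eef_pos: [0.6016, 0.0292, 0.0389]
tool_rot: [0.684, 0.73, 0.0, 0.0]
ft_force: [-0.4, -1.0, -0.5]
grip_width: -0.0002
t 28.05 gauge pos [0.0606 0.0124] z 0.0389 yaw toolx-gaugeY deg -0.03 tilt [ 0.  0. -1.] F [-0.4 -1.  -0.5] w -0.0
need units (25mm) tool xyz [ 0.08 -0.02  0.08]
```

```bash

python3 -m inch '[[0.04,0,0,0,0,0,1],[0.04,0,0,0,0,0,1],[0.04,0,0,0,0,0,1],[0,0,0,0,0,0,1],[0,0,0,0,0,0,1],[0,0,0,0,0,0,1],[0,0,0,0,0,0,1],[0,0,0,0,0,0,1]]'
python3 -m inch '[[0.04,0,0,0,0,0,1],[0.04,0,0,0,0,0,1],[0,0,0,0,0,0,1],[0,0,0,0,0,0,1],[0,0,0,0,0,0,1],[0,0,0,0,0,0,1],[0,0,0,0,0,0,1],[0,0,0,0,0,0,1]]'
python3 -c "
from h import *
go(.06,.0145,.037)"

```

```text
clock: 28.85
eef_pos: [0.6014, 0.0317, 0.0389]
tool_rot: [0.684, 0.73, -0.0, 0.0]
ft_force: [1.5, -4.0, 0.1]
grip_width: -0.0001
clock: 29.65
eef_pos: [0.6014, 0.0318, 0.0389]
tool_rot: [0.684, 0.729, -0.001, 0.002]
ft_force: [1.5, -9.3, 0.6]
grip_width: 0.0004
t 29.65 gauge pos [0.0605 0.0151] z 0.0389 yaw toolx-gaugeY deg -0.13 tilt [-0.004  0.    -1.   ] F [ 1.5 -9.3  0.6] w 0.0
need units (25mm) tool xyz [-0.02 -0.02  0.08]
```

The jaw is blocked by the parcel at 9 N, within 1 mm of the predicted place. One last small press, then I retreat.

```bash

python3 -m inch '[[0.04,0,0,0,0,0,1],[0.03,0,0,0,0,0,1],[0,0,0,0,0,0,1],[0,0,0,0,0,0,1],[-0.1,0,0,0,0,0,1],[-0.3,0,0,0,0,0,1],[-0.8,0,0,0,0,0,1],[-0.6,0,0,0,0,0,1]]'
python3 -m inch '[[0,0,-0.5,0,0,0,1],[0,0,-1,0,0,0,1],[0,0,-1,0,0,0,1],[0,0,-1,0,0,0,1],[-0.5,-0.5,-1,0,0,0,1],[-1,-1,-1,0,0,0,1],[-1,-1,0,0,0,0,1],[-1,-1,0,0,0,0,1]]'
python3 -m inch '[[-1,-1,0,0,0,0,1],[-1,-1,0,0,0,0,1],[-1,-1,0,0,0,0,1],[-1,-1,0,0,0,0,1],[-1,-1,0,0,0,0,1],[0,0,0,0,0,0,1],[0,0,0,0,0,0,1],[0,0,0,0,0,0,1]]'
python3 - <<'E'
from h import *
go(0,0,.2)
im,d=bot.camera('top');cv2.imwrite('pics/top9.png',im);np.save('top9.npy',d)
cv2.imwrite('pics/t12.png',cv2.resize(im[100:240,140:360],None,fx=3.6,fy=3.6,interpolation=cv2.INTER_CUBIC))
im,d=bot.camera('side');cv2.imwrite('pics/s12.png',cv2.resize(im[80:320,140:400],None,fx=3,fy=2.5*1.2,interpolation=cv2.INTER_CUBIC)[:600])
E
```

```text
clock: 30.45
eef_pos: [0.6037, -0.0089, 0.0387]
tool_rot: [0.683, 0.73, 0.001, -0.001]
ft_force: [-0.2, 0.4, 0.4]
grip_width: 0.0003
clock: 31.25
eef_pos: [0.5225, -0.102, 0.1787]
tool_rot: [0.683, 0.73, 0.002, 0.001]
ft_force: [-0.2, -0.1, 0.0]
grip_width: 0.0001
clock: 32.05
eef_pos: [0.4066, -0.2344, 0.1769]
tool_rot: [0.683, 0.73, 0.001, 0.0]
ft_force: [0.6, 0.0, -0.4]
grip_width: 0.0
t 32.05 gauge pos [-0.1515 -0.2377] z 0.1769 yaw toolx-gaugeY deg 0.02 tilt [ 0.     0.001 -1.   ] F [ 0.6  0.  -0.4] w 0.0
need units (25mm) tool xyz [ 9.51  6.06 -0.91]
```

View pics/t12.png

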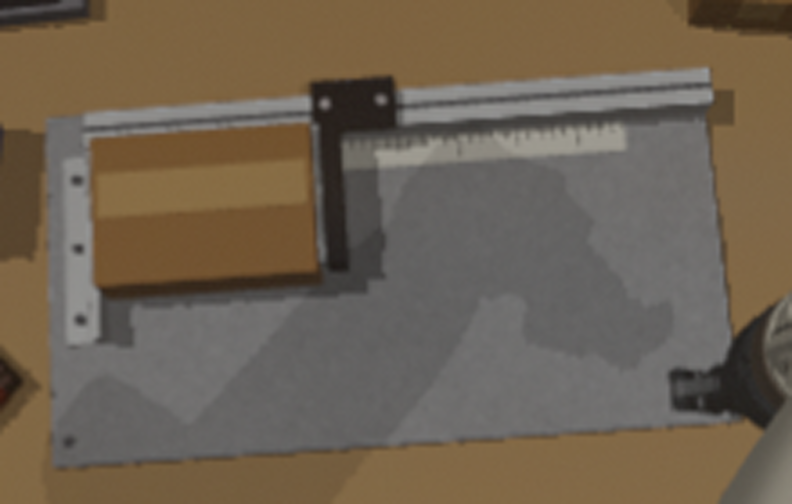

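View pics/s12.png

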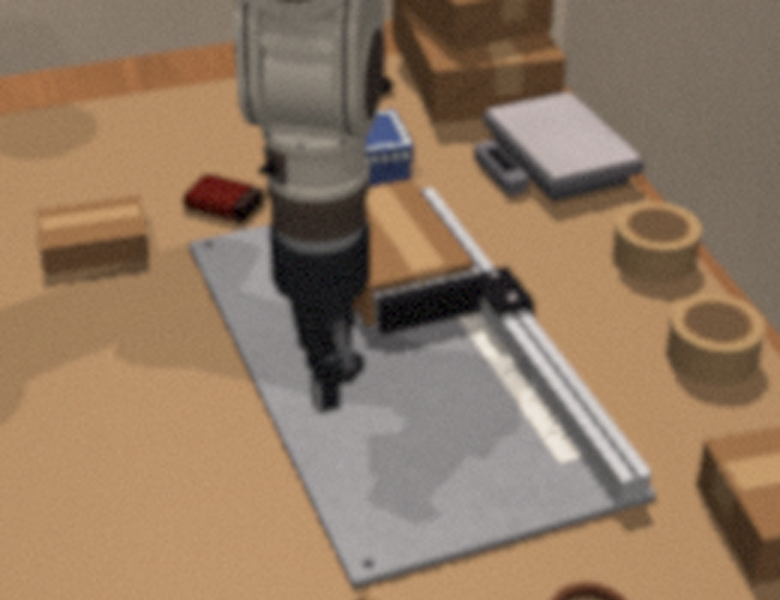

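The parcel lies between the stop (crop x≈95) and the jaw (crop x≈320), along the rail, with the hand clear. Next, a numeric check.

```bash
python3 - <<'E'
from h import *
C=cal('top');K,dist,R,t=C
d=np.load('top9.npy');v,u=np.mgrid[0:384,0:512]
n=cv2.undistortPoints(np.stack([u,v],-1).reshape(-1,1,2).astype(float),K,dist).reshape(384,512,2)
X=(np.dstack([n*d[...,None],d])-t)@R
im=cv2.imread('pics/top9.png');h=cv2.cvtColor(im,cv2.COLOR_BGR2HSV)
m=((X[...,2]>.058)&(X[...,2]<.075)).astype(np.uint8);m[:,:155]=0;m[:,232:]=0;m[:125]=0;m[190:]=0
b=max(cv2.findContours(m,0,2)[0],key=cv2.contourArea);r=cv2.minAreaRect(b)
P=ray('top',cv2.boxPoints(r),.065)[:,:2]-GC;G=np.c_[P@EX,P@EY];print(np.round(G,4),G.mean(0),r)
print('top z',np.percentile(X[...,2][m>0],[5,50,95]))
e=cv2.minAreaRect(b);
a=cv2.imread('pics/top0.png')
for nm,(x,y,w,hh) in dict(gift=(98,122,45,52),amber=(108,190,42,38),bangle=(355,138,38,38)).items():
    s=cv2.absdiff(a[y:y+hh,x:x+w],im[y:y+hh,x:x+w]);print(nm,s.mean())
E
```

```text
[[ 0.1059  0.2379]
 [ 0.1065  0.0532]
 [-0.0191  0.0508]
 [-0.0203  0.2313]] [0.04325668 0.14328962] ((195.2081298828125, 156.91371154785156), (42.32074737548828, 63.409873962402344), 85.91438293457031)
top z [0.06157469 0.06492283 0.06801401]
gift 2.747293447293447
amber 2.5146198830409356
bangle 12.806094182825484
```

```bash
python3 - <<'E'
from h import *
im,_=bot.camera('side');a=cv2.imread('pics/side0.png')
c=np.hstack([a[260:310,300:370],im[260:310,300:370]]);cv2.imwrite('pics/bang.png',cv2.resize(c,None,fx=5,fy=5))
E
```

```text
(no output)
```

View pics/bang.png

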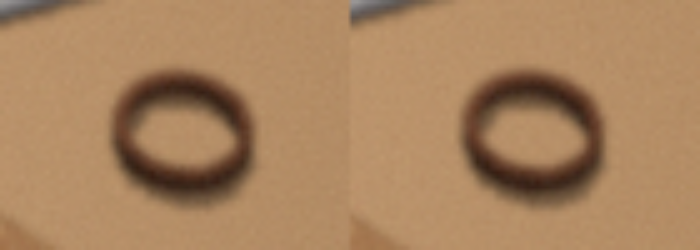

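The bangle is in the same place in both frames (before on the left, after on the right). I hand in.

```bash
python3 -c "
from workcell import bot
print(bot.job_done())"
```

```text
the job is handed in; nothing more can be done
None
```

The parcel is measured and handed in. It lies along the back rail with its end at the stop, the jaw is closed on its other end, and the hand is clear. One contact may have broken the wrist-force limit.

- **What I did:** I pushed the parcel square against the rail with both fingertips, then along to the end stop with shut fingers. I pressed it to the rail once more, and pushed the jaw from its back until it touched the parcel. Each push ended blocked: 16 N and 12 N at the rail, 14 N at the stop, 9 N at the jaw. The robot's clock was about 32 s at hand-in.
- **Position check:** the last top view gave the parcel's centre at gauge (43, 143) mm against the target (47.5, 140) mm. The x value is just outside the 3 mm limit. My gauge frame also reads the rail face 1 to 6 mm short. I therefore put the x gap down to measurement error and trust the blocked pushes more. I didn't measure the final angle separately; the parcel looks parallel to the rail in the last picture.
- **Bystanders:** the bangle looks unmoved in the side view. The amber and gift box show almost no change in the top view.
- **Possible failure:** at about 8.4 s the shut fingertips came down on the board, because they reach about 10 mm below the nominal tool point. The wrist read 120.0 N, which is right at the limit. I lifted at once, but I can't tell whether the peak went over 120 N.

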